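# Slide the last culture plate square onto the pile

### The job

Slide the orange-lidded culture plate off the ledge of the stacking stand, past the red sprung catch, onto the two blue-lidded plates in the bay, and square up the pile: edges flush, against both pairs of stop posts, with the catch sprung up again behind it. Keep the plate level and do not lift it off; leave the other things on the counter where they are.

Things in the scene. Friction and masses are not known exactly. Their poses are not given: they have to be found in the camera images.
- stand: Fixed aluminium stacking stand, 206 x 192 mm, 60 mm high at its posts; place and yaw vary. Origin: under the centre of the bay, on the counter. z up; x points from the ledge into the bay, to the back stop. Bay floor 4 mm above the origin. A plate pushed right home has its centre over the origin within 1 mm. The +y side of the bay is open.
- ledge (a point): Middle of the ledge's top, at stand x = -100, y = 24 mm. The ledge is a flat block without fences, top 46 mm above the counter (2 mm above the two-plate pile), from stand x = -155 to -46 mm and y = -72 to +120 mm.
- back_stop (a point): Back stop: two grey posts, 26 mm wide, 8 mm thick, 60 mm high, inner faces at stand x = +43.5 mm, centred at y = -40 and +40 mm. This point: midway between the inner faces, 60 mm up.
- side_stop (a point): Side stop: two grey posts, 24 mm wide, 8 mm thick, 60 mm high, inner faces at stand y = -64.5 mm, centred at x = -24 and +24 mm. This point: midway between the inner faces, 60 mm up.
- bay (a point): Where the underside centre of the orange plate must come to lie: stand x = 0, y = 0, 44 mm above the counter (top of the two plates in the bay).
- catch (a joint): Sprung catch: a red tongue 35 mm long and 40 mm wide in the ledge, hinged at stand x = -83 mm, its free end at x = -48 mm, centred on y = 0. 0 rad = up, its end about 5.5 mm proud of the ledge; about 0.16 rad = pressed flush (a plate lying on it holds it near there; tip force about 0.3 N). It springs up behind a plate that has gone fully into the bay and stops it sliding back.
- catch_tip (a point): Top of the catch's free end.
- plate_new: Culture plate with an orange lid, 86 (x) x 128 (y) x 20 mm, rigid, about 0.12 kg, loose. Starts on the ledge with its centre about 100 mm before the bay's centre, 14 to 40 mm to the open (+y) side, and turned up to 0.15 rad from the stand. Origin: centre of its underside; z up, x along its short side.
- plate_mid: Upper of the two plates in the bay (blue lid), loose, 86 (x) x 128 (y) x 20 mm, about 0.12 kg; origin at the centre of its underside. Starts square against the stops, within 1.5 mm.
- plate_low: Lower of the two plates in the bay, the same kind, resting on the bay floor.
- plate_other: Green-lidded plate of the same size lying on the counter; another job's, leave it. Origin: centre of its underside.
- tip_box: Blue pipette tip box, 85 x 120 x 55 mm, beside the stand on its -y side; leave it. Origin: centre of its underside.
- jar: Specimen jar with yellow cap, 60 mm across, 70 mm high, loose; leave it. Origin: centre of its underside.
- timer: White bench timer, 70 x 90 x 22 mm, loose; leave it. Origin: centre of its underside.
Things that resemble listed ones, but are neither listed nor needed, are in the scene too. What is shaped like the plate_low but purple is not meant.

How it is judged:
By the outcome, as a careful person would: the job done as asked, in the order asked, and still so for the second after the job is handed in, with the robot touching nothing.
It also fails if it takes over 43 s, if anything falls off the work surface, if the arm or the gripper's body presses on something with over 40 N, if the wrist force passes 120 N, or if a joint passes its speed limit or range.

### The arm

A 6-joint arm with a two-finger parallel gripper is mounted at the origin on the work surface. World frame = base frame: x ahead of the robot, y to its left, z up, the work surface at z = 0. Lengths are in m, angles in degrees, forces in N, time in s.
With the tool pointing down it reaches from about 0.3 to 0.75 m from the base axis. Payload 8.5 kg.
Tool frame: the origin (TCP) lies at the very end of the fingers, on their centre line; the grasp point (between the pads) lies 19 mm behind it; z points along the fingers, y is the line along which they close (so a half turn about z gives the same grasp; the last joint's range is limited). The gripper opens to 85 mm and grips with 20 to 120 N. Pads are 22 mm wide; open, the fingers measure 114 mm over their backs; the gripper's body (76 mm by 85 mm) begins 54 mm behind the grasp point. The pads swing forward as they close: fully open they stand 13 mm farther back than shut.
Start: joints at [-84.758, 21.807, 74.336, -0, 83.858, -12.336], TCP at [0.166, -0.524, 0.231] pointing down, gripper open.
Joint ranges: [-178.18, 178.18], [-50.72, 133.34], [12.68, 142.11], [-81.47, 261.47], [9.98, 163.14], [-165.26, 165.26]. Speed limits (degrees/s): [136.94, 136.94, 180, 180, 180, 180].

### API

Orientations are given as a 3x3 rotation matrix whose columns are the frame's x, y, z axes.
In Python, from rig import observe, cams, ticket gives the robot as it stands.
- The arm moves only by the tool move_arm, never from a script. Its arguments are lists of equal length, an entry for each row: "jaw": the finger opening in cm, from 0 to 8.54; "dp": the shift along the tool's x, y, z in cm, a list of three; "turn": the turn, a rotation vector about the tool's x, y, z in rad, a list of three. In form: {"jaw": [jaw, ...], "dp": [[tx, ty, tz], ...], "turn": [[wx, wy, wz], ...]}. A call has 1 to 12 rows; each row shifts and turns the commanded pose from where the row before left it, along the tool's axes as they then stand; what a row does not reach is not made up. A row lasts 1/12 s, in which the tool goes at most 41.7 mm and 7.16 degrees, less where a joint would pass 70% of its speed; a pose out of reach is approached as far as the arm can. A call is refused whole if a number of a shift passes 4.17 or a number of a turn 0.125, either way. A call with a gripper value outside its range is refused whole. The fingers move at their own pace and stop on an object; "force" is the grip in N (left out, the last holds). Time passes only in rows, so rows that do not move let the fingers close. It gives the time, the measured TCP pose, the force, the opening and the grip force at its end, in the units of the state.
- observe(): the state, without advancing time (a new reading comes with each control period).
- cams.get_image(name): name is "scene" or "top" or "wrist"; returns (picture, depth): 400x640x3 uint8, red, green, blue; 400x640 float32, m along the optical axis (not along the pixel's ray), 0 where there is no reading.
- cams.calibration(name): a dict with "vertical_fov" (degrees; the focal length in pixels is half the picture's height over the tangent of half this angle, whatever the lens; pixels are square), "cx", "cy" (the principal point, pixels), "k1" (the pictures are not rectified: a ray, as slopes to the right and down, at radius r is drawn at 1 + k1 r^2 times it, then the intrinsics apply), "view" (4x4, takes a point from world to camera coordinates); the wrist camera has in their place "tool_from_camera" (4x4, takes a point from camera to tool coordinates, whose origin is the TCP and whose axes are the flange's). Camera axes: x right, y up, looking along -z (the intrinsics and any distortion apply to the point x, -y, -z); pixel columns grow to the right and rows downward; lengths in m; the calibration is good to about 2 mm. A picture is of the moment at which its call begins: read the wrist's pose just before it. calibration takes no time and is no camera call.
- ticket.close_job(): hands the job in; it is judged then, once.
Trained networks look in the newest picture that a camera, given by its name, has taken for a name from the list of things; names that differ only in an ending like _2 or _b are one class to them, and where a whole thing is asked for, a point or a joint stands for the part that bears it (a point fixed in the world has none). Each returns a list of dicts, best first, with "p" (0 to 1); they miss things now and then, are a little off and sometimes report something else, mostly with a low value. They report only what shows in the picture. A call takes as long as a camera call. They do not tell look-alikes from the thing itself.
- cams.spot_in(camera, query): "box" ([centre column, centre row, width, height] as shares, 0 to 1, of the picture: columns of its width, rows of its height, round what is visible of it).
- cams.outline_of(camera, query): "mask" (400x640 bool, what is visible of it) and "box" ([centre column, centre row, width, height] as shares, 0 to 1, of the picture: columns of its width, rows of its height, round what is visible of it).
- cams.mark_of(camera, query): "location" ([column, row] as shares, 0 to 1, of the picture: columns of its width, rows of its height: a listed point, or the origin of a listed thing).
The state is a dict: "time_s": time; "q": joint angles; "qvel": joint speeds; "joint_efforts": joint torques, N m; "position": TCP position; "tool_rot": TCP orientation; "ft_force": force on the tool from outside, world axes, zero at the start; "wrist_torque": the same for the moment, N m; "grip_width": finger opening in m; "gripper_force": force on a finger pad.
Only numpy, scipy, OpenCV 4.12 (cv2) and the standard library are available. Lean on these libraries where they do the work, as an engineer would, in place of code of your own. Each camera call takes 0.05 s, during which the arm holds its last target. There are 200 camera calls.

## Working session

There is one attempt and no reset: what is moved stays moved. The work goes in short steps, Python scripts to look and compute and a tool call to move; the robot and the scene stay as the last step left them, time stands still between calls to the robot, and variables do not carry over. Pictures are saved under pics/ and viewed, at most 12 in all, crops included, and the job is handed in when it is done.

Besides the shell and the picture viewer there is one more tool, called by a JSON object that holds its "method" and its "body". move_arm: Moves the arm, as the interface text tells. Its arguments: {"type":"object","properties":{"jaw":{"type":"array","items":{"type":"number"}},"dp":{"type":"array","items":{"type":"array","items":{"type":"number"}}},"turn":{"type":"array","items":{"type":"array","items":{"type":"number"}}},"force":{"type":"number"}},"required":["jaw","dp","turn"]}

```bash
mkdir -p pics; ls
cat > h.py <<'E'
import numpy as np, cv2
from rig import observe, cams, ticket
def K(c):
    f=200/np.tan(np.radians(c["vertical_fov"])/2); return f
def view(name,st=None):
    c=cams.calibration(name)
    if "view" in c: return c,np.array(c["view"])
    st=st or observe()
    T=np.eye(4);T[:3,:3]=np.array(st["tool_rot"]);T[:3,3]=st["position"]
    return c,np.linalg.inv(T@np.array(c["tool_from_camera"]))
def rays(c,V,uv):
    f=K(c);uv=np.atleast_2d(uv).astype(float)
    M=np.array([[f,0,c["cx"]],[0,f,c["cy"]],[0,0,1.]])
    n=cv2.undistortPoints(uv.reshape(-1,1,2),M,np.array([c["k1"],0,0,0,0.])).reshape(-1,2)
    d=np.c_[n[:,0],-n[:,1],-np.ones(len(n))]
    R=V[:3,:3]; return -R.T@V[:3,3], d@R   # world dirs, depth=1
def at_z(c,V,uv,z):
    o,d=rays(c,V,uv); return o+d*((z-o[2])/d[:,2])[:,None]
def at_depth(c,V,uv,dep):
    o,d=rays(c,V,uv); return o+d*np.atleast_1d(dep)[:,None]
def proj(c,V,P):
    P=np.atleast_2d(P); q=P@V[:3,:3].T+V[:3,3]; s=np.c_[q[:,0],-q[:,1]]/-q[:,2:3]
    r2=(s**2).sum(1,keepdims=True); return s*(1+c["k1"]*r2)*K(c)+[c["cx"],c["cy"]]
E
python3 - <<'E'
from h import *
for n in ("top","scene","wrist"):
    c,V=view(n); im,d=cams.get_image(n); cv2.imwrite(f"pics/{n}0.png",im[:,:,::-1]); np.save(f"pics/{n}0.npy",d)
    print(n,c["vertical_fov"],c["k1"],(-V[:3,:3].T@V[:3,3]).round(3))
    for q in ("stand","plate_new","plate_mid","ledge","back_stop","side_stop","bay","catch_tip"):
        r=cams.mark_of(n,q)[:2]
        for x in r:
            uv=np.array(x["location"])*[640,400]; ij=uv.astype(int).clip(0,[639,399])
            dd=d[ij[1],ij[0]]
            print(q,round(x["p"],2),uv.round(1),at_depth(c,V,uv,dd)[0].round(4) if dd>0 else None)
print(observe())
E
```

```text
pics
top 45.57331373787695 0.03675262748077636 [ 0.208 -0.095  1.609]
stand 0.86 [289.9 160.2] [0.6085 0.039  0.0472]
plate_new 0.66 [268.9 180.9] [0.5341 0.1067 0.0624]
plate_new 0.57 [288.9 159.7] [0.6114 0.0428 0.0429]
plate_mid 0.29 [227.4 127.6] [0.7164 0.249  0.0704]
ledge 0.84 [270.1 182.3] [0.5292 0.1027 0.0632]
ledge 0.54 [292.6 160.9] [0.6065 0.03   0.0456]
back_stop 0.96 [293.1 149.3] [0.6475 0.0288 0.0431]
side_stop 0.9 [305.1 161.6] [ 0.6043 -0.0122  0.0438]
side_stop 0.29 [268.6 182.5] [0.5296 0.1082 0.0585]
bay 0.59 [289.2 156.6] [0.6226 0.042  0.0413]
scene 48.565369369500566 -0.09715066943323356 [1.365 0.599 0.964]
stand 0.78 [323.8 249.7] [0.6457 0.0672 0.0438]
stand 0.4 [209.  166.2] [ 0.5445 -0.5435  0.0205]
plate_new 0.84 [355.1 233.3] [0.5522 0.1115 0.0636]
plate_new 0.17 [325.4 250.1] [0.644  0.0717 0.0435]
plate_mid 0.57 [324.  245.4] [0.6316 0.0572 0.0438]
ledge 0.81 [354.2 231.1] [0.5477 0.1052 0.0655]
back_stop 0.66 [311.7 241.5] [0.6412 0.0193 0.0443]
side_stop 0.85 [311.4 226.2] [ 5.523e-01 -5.210e-02 -1.000e-04]
bay 0.88 [327.3 242. ] [0.615  0.057  0.04
[... 236 characters left out ...]
7098e+01, -1.23333989e+01]), 'qvel': array([-0.04337387, -0.00719529,  0.04981629, -0.05780006, -0.07837174,
        0.05188798]), 'joint_efforts': array([ 2.26403412e-03, -4.48333633e+01, -2.31460351e+01, -5.11854785e-05,
        5.44414052e-04, -1.76078902e-05]), 'position': array([ 0.16608673, -0.52430591,  0.23132303]), 'tool_rot': array([[ 9.53324508e-01,  3.01947647e-01, -6.69725947e-06],
       [ 3.01947647e-01, -9.53324508e-01, -1.50737206e-05],
       [-1.09361361e-05,  1.23479255e-05, -1.00000000e+00]]), 'ft_force': array([-0.05122869, -0.16525591,  0.08533649]), 'wrist_torque': array([-0.03216949, -0.03708527,  0.03522289]), 'gripper_force': 0.0, 'grip_width': 0.08533782583071245}
```

Run:
```python
import cv2,numpy as np
a=cv2.imread("pics/top0.png")[90:240,190:390]; b=cv2.imread("pics/scene0.png")[140:330,230:430]
cv2.imwrite("pics/a.png",np.vstack([cv2.resize(a,(400,300),interpolation=cv2.INTER_CUBIC),]))
cv2.imwrite("pics/ab.png",np.hstack([cv2.resize(a,(400,300),interpolation=cv2.INTER_CUBIC),cv2.resize(b,(316,300),interpolation=cv2.INTER_CUBIC)]))
cv2.imwrite("pics/ab2.png",np.vstack([cv2.imread("pics/ab.png"),cv2.resize(cv2.imread("pics/scene0.png"),(716,447))])[:600])
```

```text
(no output)
```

View pics/ab2.png

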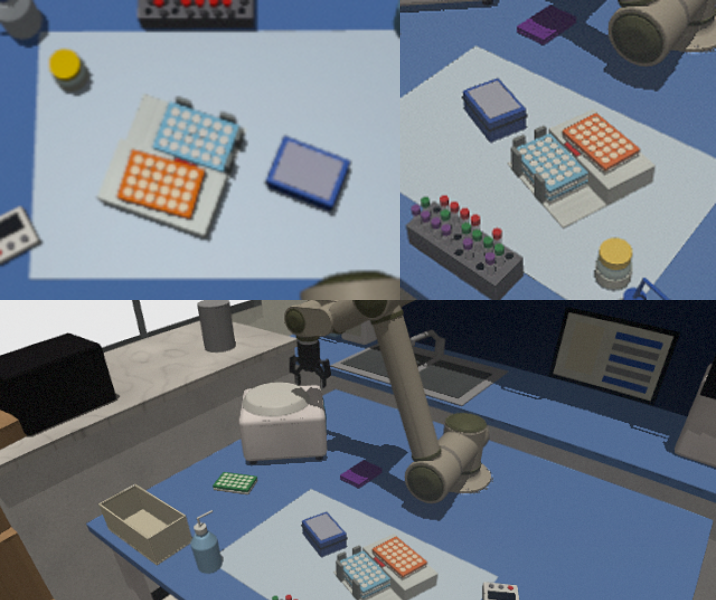

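The crops show the orange plate on the ledge near (165,185) in the left crop, with the red catch tip between it and the blue pile at (200,133). The stand yaw is about -12°. The grey posts are on the far and right sides. Next I move over for a closer look.

{"method": "move_arm", "body": {"jaw": [4, 4, 4, 4, 4, 4, 4, 4, 4, 4, 4, 4], "dp": [[3, -2.1, 0], [3, -2.1, 0], [3, -2.1, 0], [3, -2.1, 0], [3, -2.1, 0], [3, -2.1, 0], [3, -2.1, 0], [3, -2.1, 0], [3, -2.1, 0], [3, -2.1, 0], [3, -2.1, 0], [3, -2.1, 0]], "turn": [[0, 0, 0], [0, 0, 0], [0, 0, 0], [0, 0, 0], [0, 0, 0], [0, 0, 0], [0, 0, 0], [0, 0, 0], [0, 0, 0], [0, 0, 0], [0, 0, 0], [0, 0, 0]]}}

```text
time_s: 2.35
position: [0.434, -0.1737, 0.2315]
tool_rot: [[0.953, 0.302, 0.0], [0.302, -0.953, -0.0], [0.0, 0.0, -1.0]]
ft_force: [0.6, -1.2, -1.0]
grip_width: 0.0396
gripper_force: 0.0
```

{"method": "move_arm", "body": {"jaw": [4, 4, 4, 4, 4, 4, 4, 4, 4, 4, 4, 4], "dp": [[3, -2.1, 0], [3, -2.1, 0], [3, -2.1, 0], [3, -2.1, 0], [3, -2.1, 0], [3, -2.1, 0], [0, 0, 0], [0, 0, 0], [0, 0, 0], [0, 0, 0], [0, 0, 0], [0, 0, 0]], "turn": [[0, 0, 0], [0, 0, 0], [0, 0, 0], [0, 0, 0], [0, 0, 0], [0, 0, -0.06], [0, 0, -0.12], [0, 0, -0.12], [0, 0, -0.12], [0, 0, -0.12], [0, 0, -0.12], [0, 0, -0.12]]}}

```text
time_s: 3.35
position: [0.5667, -0.0008, 0.2313]
tool_rot: [[0.46, 0.888, -0.0], [0.888, -0.46, 0.0], [0.0, -0.0, -1.0]]
ft_force: [0.4, -0.1, 0.3]
grip_width: 0.04
gripper_force: 0.0
```

{"method": "move_arm", "body": {"jaw": [4, 4, 4, 4], "dp": [[0, 0, 0], [0, 0, 0], [0, 0, 0], [0, 0, 0]], "turn": [[0, 0, -0.12], [0, 0, -0.12], [0, 0, -0.04], [0, 0, 0]]}}

```text
time_s: 3.68
position: [0.5667, -0.0009, 0.2313]
tool_rot: [[0.201, 0.98, -0.0], [0.98, -0.201, -0.0], [-0.0, -0.0, -1.0]]
ft_force: [-0.5, 0.1, -0.4]
grip_width: 0.0402
gripper_force: 0.0
```

Run:
```python
from h import *
st=observe(); print(st["time_s"],st["position"],st["tool_rot"].round(3).tolist())
for n in ("wrist","scene"):
    c,V=view(n,st); im,d=cams.get_image(n); cv2.imwrite(f"pics/{n}1.png",im[:,:,::-1]); np.save(f"pics/{n}1.npy",d);np.save(f"pics/{n}1V.npy",V)
    Z={"plate_new":.046,"plate_mid":.024,"ledge":.046,"back_stop":.06,"side_stop":.06,"bay":.044,"catch_tip":.047}
    for q in Z:
        for x in cams.mark_of(n,q)[:2]:
            uv=np.array(x["location"])*[640,400]
            print(n,q,round(x["p"],2),uv.round(1),at_z(c,V,uv,Z[q])[0].round(4))
```

```text
3.6833 [ 0.5667215  -0.00088225  0.23131505] [[0.201, 0.98, -0.0], [0.98, -0.201, -0.0], [-0.0, -0.0, -1.0]]
wrist plate_new 0.57 [270.4  98.8] [0.533  0.0987 0.046 ]
wrist plate_mid 0.84 [354.5 126.4] [0.6202 0.0505 0.024 ]
wrist side_stop 0.82 [342.8 186.7] [ 0.5921 -0.0102  0.06  ]
wrist catch_tip 0.6 [310.7 124.7] [0.5703 0.0632 0.047 ]
scene plate_new 0.59 [356.7 233.5] [0.534  0.1062 0.046 ]
scene plate_mid 0.67 [322.6 243.9] [0.6133 0.0387 0.024 ]
scene ledge 0.79 [355.5 233.3] [0.5356 0.1031 0.046 ]
scene back_stop 0.6 [314.2 244. ] [0.6571 0.0411 0.06  ]
scene side_stop 0.97 [313.  226.2] [ 0.6    -0.0077  0.06  ]
scene bay 0.57 [325.  242.1] [0.619  0.0515 0.044 ]
scene bay 0.32 [290.6 214.5] [ 0.5868 -0.1076  0.044 ]
scene catch_tip 0.43 [336.1 235.3] [0.5786 0.0626 0.047 ]
scene catch_tip 0.24 [289.6 214. ] [ 0.5894 -0.1094  0.047 ]
```

View pics/wrist1.png

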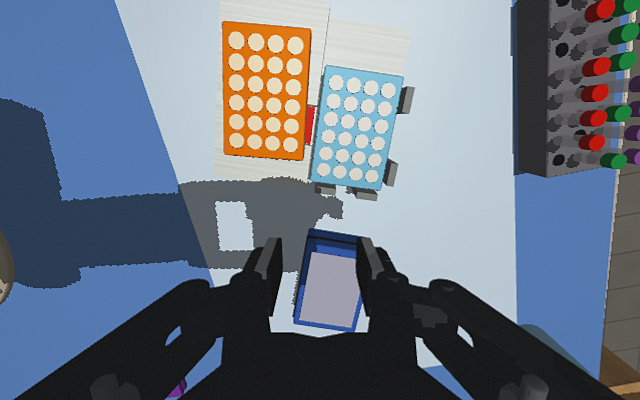

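The wrist view shows the orange plate with corners near (222,22), (311,28), (303,160) and (224,155). The blue pile is at (325,66)–(380,190), the red catch at (309,122), the back posts at (405,98) and (390,172), and the side posts at (325,190) and (363,193). Next I fit rectangles to get the poses.

```bash
cat > fit.py <<'E'
from h import *
def rect(im,d,c,V,hsv,zt,lo,hi):
    h=cv2.cvtColor(im,cv2.COLOR_RGB2HSV); m=cv2.inRange(h,np.array(hsv[0]),np.array(hsv[1]))
    m=cv2.morphologyEx(m,cv2.MORPH_CLOSE,np.ones((11,11),np.uint8))
    cs=cv2.findContours(m,cv2.RETR_EXTERNAL,cv2.CHAIN_APPROX_NONE)[0]
    k=[x for x in cs if cv2.contourArea(x)>lo]
    for x in k:
        mm=np.zeros_like(m);cv2.drawContours(mm,[x],-1,255,-1);mm=cv2.erode(mm,np.ones((9,9)))
        v,u=np.nonzero((mm>0)&(d>0)); z=at_depth(c,V,np.c_[u,v],d[v,u])[:,2]
        P=at_z(c,V,x.reshape(-1,2)+0.0,zt)[:,:2]
        # pixels centres vs edges: expand half a pixel
        r=cv2.minAreaRect((P*1000).astype(np.float32)); (cx,cy),(w,hh),a=r
        if w>hh: a+=90; w,hh=hh,w
        a=(a+45)%180-45
        if a>90:a-=180
        print("centre",round(cx,1),round(cy,1),"size",round(w,1),round(hh,1),"yaw",round(a,2),"z med",z.mean().round(4), "box",cv2.boundingRect(x))
OR=((5,150,100),(18,255,255)); CY=((85,60,100),(103,200,255));
E
python3 - <<'E'
from fit import *
import cv2
for n in ("wrist","scene"):
    c=cams.calibration(n);V=np.load(f"pics/{n}1V.npy");d=np.load(f"pics/{n}1.npy");im=cv2.imread(f"pics/{n}1.png")[:,:,::-1].copy()
    print(n);rect(im,d,c,V,OR,.066,800,0)
    rect(im,d,c,V,CY,.044,800,0)
    h=cv2.cvtColor(im,cv2.COLOR_RGB2HSV)
    if n=="wrist": print(h[75,325],h[100,340],h[30,240],h[130,308])
# posts: points with z 0.055..0.065 near bay, wrist depth
c=cams.calibration("wrist");V=np.load("pics/wrist1V.npy");d=np.load("pics/wrist1.npy")
v,u=np.mgrid[40:215,300:430];v=v.ravel();u=u.ravel();P=at_depth(c,V,np.c_[u,v],d[v,u])
lab=((P[:,2]>.052)&(P[:,2]<.066)&(P[:,0]>.55)).reshape(175,130).astype(np.uint8)
nn,L,s,ce=cv2.connectedComponentsWithStats(lab)
for i in range(1,nn):
    if s[i,4]>20:
        q=at_z(c,V,np.argwhere(L==i)[:,::-1]+[300,40],.06)[:,:2]*1000; print(s[i],[np.round(x,1) for x in cv2.minAreaRect(q.astype(np.float32))],P[L.ravel()==i,2].mean())
E
```

```text
wrist
centre 531.6 101.6 size 85.4 127.1 yaw -16.05 z med 0.0668 box (222, 21, 89, 139)
centre 616.3 46.7 size 86.9 127.3 yaw -19.58 z med 0.0447 box (310, 65, 94, 126)
[ 99 101 223] [ 90  15 218] [ 15 246 220] [  1 214 204]
scene
centre 625.8 53.2 size 95.0 144.8 yaw -18.85 z med 0.0431 box (304, 224, 45, 42)
[ 7  0  4 27 50] [array([582.9, 131.6]), array([23.5,  3. ]), np.float64(73.9)] 0.06284297444304464
[ 2 30  7 28 59] [array([573.5, 104.5]), array([25.8,  6.1]), np.float64(77.8)] 0.06312919693971009
[100  46  15  27 261] [array([673.8,  68.2]), array([26.5, 10.3]), np.float64(70.1)] 0.059664466222013865
[ 0 59  7 19 41] [array([566.3,  81.6]), array([18. ,  6.3]), np.float64(77.6)] 0.06367716892471105
[ 0 78  6 18 26] [array([563.1,  62.7]), array([18.1,  3.6]), np.float64(60.3)] 0.0629227109556647
[ 85 122  13  25 216] [array([647.1,  -6.7]), array([26.7, 10.4]), np.float64(70.8)] 0.059558754724061275
[ 14 144  22  12 181] [array([571.4,  -9.4]), array([ 9.9, 24. ]), np.float64(70.0)] 0.0598515795332131
[ 55 150  23  11 187] [array([616. , -25.3]), array([10. , 25.3]), np.float64(70.0)] 0.05963738807228861
```

{"method": "move_arm", "body": {"jaw": [4, 4, 4, 4, 4, 4, 4, 4, 4, 4, 4, 4], "dp": [[0, 0, 0], [0, 0, 0], [3.53, -1.35, 0], [3.53, -1.35, 0], [3.53, -1.35, 0], [3.53, -1.35, 0], [3.53, -1.35, 0], [0, 0, 3.7], [0, 0, 3.7], [0, 0, 3.7], [0, 0, 3.7], [0, 0, 3.0]], "turn": [[0, 0, 0.07], [0, 0, 0.07], [0, 0, 0], [0, 0, 0], [0, 0, 0], [0, 0, 0], [0, 0, 0], [0, 0, 0], [0, 0, 0], [0, 0, 0], [0, 0, 0], [0, 0, 0]]}}

```text
time_s: 5.48
position: [0.5619, 0.1881, 0.0508]
tool_rot: [[0.337, 0.941, -0.002], [0.941, -0.337, -0.0], [-0.001, -0.002, -1.0]]
ft_force: [0.8, 0.3, -0.6]
grip_width: 0.0401
gripper_force: 0.0
```

{"method": "move_arm", "body": {"jaw": [4, 4], "dp": [[0, 0, 0], [0, 0, 0]], "turn": [[0, 0, 0], [0, 0, 0]]}}

```text
time_s: 5.65
position: [0.5625, 0.188, 0.053]
tool_rot: [[0.337, 0.941, -0.002], [0.941, -0.337, -0.0], [-0.001, -0.002, -1.0]]
ft_force: [0.1, 0.6, 0.6]
grip_width: 0.0398
gripper_force: 0.0
```

```bash
cat >> fit.py <<'E'
YAW=np.radians(-19.6); O=np.array([616.3,46.8]); RS=np.array([[np.cos(YAW),np.sin(YAW)],[-np.sin(YAW),np.cos(YAW)]])
def tcp():
    st=observe(); print("t",st["time_s"],"tcp stand mm",(RS@(st["position"][:2]*1000-O)).round(1),st["position"][2].round(4),"yaw",np.degrees(np.arctan2(st["tool_rot"][1,0],st["tool_rot"][0,0])).round(2)); return st
def snap(n,tag):
    st=observe(); c,V=view(n,st); im,d=cams.get_image(n); cv2.imwrite(f"pics/{n}{tag}.png",im[:,:,::-1]); np.save(f"pics/{n}{tag}.npy",d);np.save(f"pics/{n}{tag}V.npy",V); return im,d,c,V
E
python3 - <<'E'
from fit import *
tcp()
im,d,c,V=snap("scene","2")
cv2.imwrite("pics/s2c.png",cv2.resize(im[170:290,270:430,::-1],(800,600)))
E
```

```text
t 5.65 tcp stand mm [-98.1 115. ] 0.053 yaw 70.29
```

View pics/s2c.png

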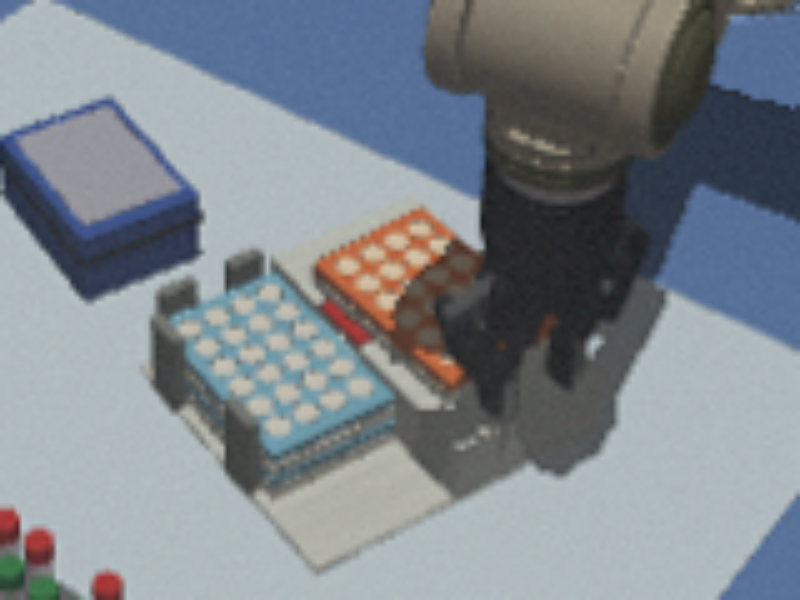

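The fingers stand behind the plate's +y face at crop (500,380), just above the ledge, with nothing touched. I push toward -y.

{"method": "move_arm", "body": {"jaw": [4, 4, 4, 4, 4, 4, 4, 4, 4, 4, 4, 4], "dp": [[-0.6, 0, 0], [-0.4, 0, 0], [-0.3, 0, 0], [-0.3, 0, 0], [-0.3, 0, 0], [-0.3, 0, 0], [-0.3, 0, 0], [-0.3, 0, 0], [-0.3, 0, 0], [-0.3, 0, 0], [-0.2, 0, 0], [0, 0, 0]], "turn": [[0, 0, 0], [0, 0, 0], [0, 0, 0], [0, 0, 0], [0, 0, 0], [0, 0, 0], [0, 0, 0], [0, 0, 0], [0, 0, 0], [0, 0, 0], [0, 0, 0], [0, 0, 0]]}}

```text
time_s: 6.7
position: [0.5503, 0.1537, 0.0532]
tool_rot: [[0.338, 0.941, -0.001], [0.941, -0.338, -0.0], [-0.0, -0.0, -1.0]]
ft_force: [0.3, -0.2, 1.2]
grip_width: 0.0401
gripper_force: 0.0
```

Run:
```python
from fit import *
tcp()
im,d,c,V=snap("wrist","3"); rect(im,d,c,V,OR,.066,800,0)
im2,*_=snap("top","3")
cv2.imwrite("pics/w3c.png",np.hstack([cv2.resize(im[:,:,::-1],(480,300)),cv2.resize(im2[120:210,240:330,::-1],(300,300))]))
```

```text
t 6.7 tcp stand mm [-98.1  78.6] 0.0532 yaw 70.27
```

View pics/w3c.png

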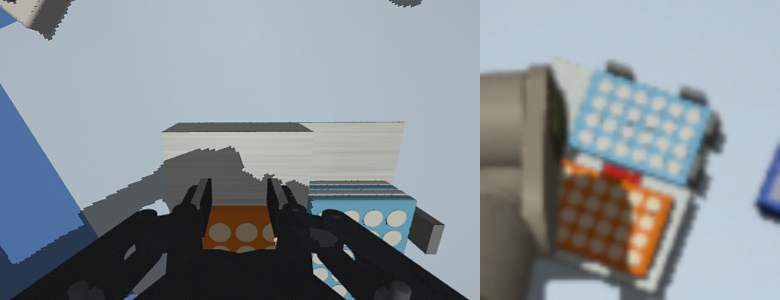

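The wrist view shows the plate's +y edge between the fingers near (240,205), and the top view shows the orange plate still about 10 mm to +y. I measure those edges.

Run:
```python
from fit import *
c=cams.calibration("wrist");V=np.load("pics/wrist3V.npy");im=cv2.imread("pics/wrist3.png")[:,:,::-1].copy()
h=cv2.cvtColor(im,cv2.COLOR_RGB2HSV);m=cv2.inRange(h,np.array((3,130,60)),np.array((20,255,255)))
for u in (290,310,330,350):
    r=np.nonzero(m[:,u])[0]
    r=r[r>200][:1]
    if len(r): print(u,r,RS@(at_z(c,V,[u,r[0]],.066)[0,:2]*1000-O))
# top view: right edge (-y) of orange vs blue
c=cams.calibration("top");V=np.load("pics/top3V.npy");im=cv2.imread("pics/top3.png")[:,:,::-1].copy();d=np.load("pics/top3.npy")
rect(im,d,c,V,CY,.044,300,0)
h=cv2.cvtColor(im,cv2.COLOR_RGB2HSV);m=cv2.inRange(h,np.array((3,130,50)),np.array((20,255,255)))
v,u=np.nonzero(m);k=(v>150)&(v<220)&(u<320);P=(at_z(c,V,np.c_[u,v][k],.066)[:,:2]*1000-O)@RS.T
print(np.percentile(P,[1,99],axis=0))
```

```text
290 [274] [-113.180218     71.91372908]
310 [274] [-102.87486033   71.89263965]
330 [274] [-92.57187294  71.87194171]
350 [274] [-82.27155873  71.85163572]
centre 618.3 48.1 size 88.1 130.6 yaw -19.8 z med 0.0443 box (266, 141, 43, 35)
[[-325.0548928   -59.02078019]
 [ -59.26331842  831.24445062]]
```

{"method": "move_arm", "body": {"jaw": [4, 4, 4, 4, 4, 4, 4, 4], "dp": [[-0.2, 0, 0], [-0.2, 0, 0], [-0.15, 0, 0], [-0.1, 0, 0], [0, 0, 0], [1.0, 0, 0], [1.5, 0, -3.5], [0, 0, -3.5]], "turn": [[0, 0, 0], [0, 0, 0], [0, 0, 0], [0, 0, 0], [0, 0, 0], [0, 0, 0], [0, 0, 0], [0, 0, 0]]}}

```text
time_s: 7.47
position: [0.5565, 0.1736, 0.123]
tool_rot: [[0.336, 0.942, -0.003], [0.942, -0.336, 0.0], [-0.001, -0.003, -1.0]]
ft_force: [-0.1, 0.3, -0.0]
grip_width: 0.04
gripper_force: 0.0
```

{"method": "move_arm", "body": {"jaw": [6, 6, 6, 6, 6, 6, 6, 6, 6, 6, 6, 6], "dp": [[0, 0, 0], [0, 0, 0], [0, 0, 0], [0, 0, 0], [0, 0, 0], [0, 0, 0], [0, 0, 0], [0, 0, 0], [0, 0, 0], [0, 0, 0], [0, 0, 0], [0, 0, 0]], "turn": [[0, 0, -0.125], [0, 0, -0.125], [0, 0, -0.125], [0, 0, -0.125], [0, 0, -0.125], [0, 0, -0.125], [0, 0, -0.125], [0, 0, -0.125], [0, 0, -0.125], [0, 0, -0.125], [0, 0, -0.125], [0, 0, -0.125]]}}

```text
time_s: 8.47
position: [0.557, 0.1723, 0.1234]
tool_rot: [[-0.918, 0.397, 0.0], [0.397, 0.918, 0.0], [-0.0, 0.0, -1.0]]
ft_force: [-0.5, -0.2, 0.6]
grip_width: 0.0604
gripper_force: 0.0
```

{"method": "move_arm", "body": {"jaw": [6, 6, 6, 6, 6], "dp": [[0, 0, 0], [2.4, 3.1, 0], [2.4, 3.1, 0], [2.4, 3.1, 0], [0, 0, 0]], "turn": [[0, 0, -0.075], [0, 0, 0], [0, 0, 0], [0, 0, 0], [0, 0, 0]]}}

```text
time_s: 8.88
position: [0.5174, 0.2892, 0.1234]
tool_rot: [[-0.945, 0.328, -0.0], [0.328, 0.945, 0.002], [0.001, 0.001, -1.0]]
ft_force: [-0.0, 0.8, 0.7]
grip_width: 0.0597
gripper_force: 0.0
```

Run:
```python
from fit import *
st=tcp();print(st["tool_rot"].round(3),st["q"].round(0))
im,d,c,V=snap("wrist","4"); rect(im,d,c,V,OR,.066,800,0)
cv2.imwrite("pics/w4.png",im[:,:,::-1])
```

```text
t 8.8833 tcp stand mm [-174.5  195.2] 0.1234 yaw 160.85
[[-0.945  0.328 -0.   ]
 [ 0.328  0.945  0.002]
 [ 0.001  0.001 -1.   ]] [ 18.  31.  77.   0.  72. -53.]
centre 516.8 79.9 size 88.3 136.7 yaw -19.24 z med 0.0664 box (0, 247, 157, 96)
```

View pics/w4.png

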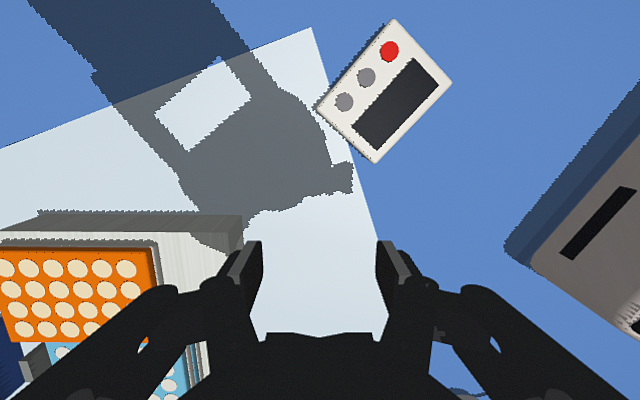

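I had the sign of tool y wrong, so the gripper is clear on the +y side instead of centred. The picture shows the orange plate squared at lower left, (0–157, 247–343), and the timer clear at (385,90). I correct the position.

{"method": "move_arm", "body": {"jaw": [6, 6, 6, 6, 6, 6, 6], "dp": [[0, -3.87, 0], [0, -3.87, 0], [0, -3.87, 0], [0, -3.87, 0], [0, -3.87, 0], [0, 0, 0], [0, 0, 0]], "turn": [[0, 0, 0.008], [0, 0, 0], [0, 0, 0], [0, 0, 0], [0, 0, 0], [0, 0, 0], [0, 0, 0]]}}

```text
time_s: 9.52
position: [0.4544, 0.0994, 0.1237]
tool_rot: [[-0.939, 0.345, 0.0], [0.345, 0.939, -0.0], [-0.001, 0.0, -1.0]]
ft_force: [0.2, 0.6, 0.3]
grip_width: 0.0597
gripper_force: 0.0
```

Run:
```python
from fit import *
st=tcp()
im,d,c,V=snap("wrist","5"); h=cv2.cvtColor(im,cv2.COLOR_RGB2HSV);m=cv2.inRange(h,np.array((3,130,60)),np.array((20,255,255)))
print("rows")
for u in (200,290,320,350,440):
    r=np.nonzero(m[:,u])[0][:1]
    if len(r): print(u,r,(RS@(at_z(c,V,[u,r[0]],.066)[0,:2]*1000-O)).round(1))
for v in (270,285,300):
    r=np.nonzero(m[v])[0]
    if len(r): print(v,[(RS@(at_z(c,V,[x,v],.066)[0,:2]*1000-O)).round(1) for x in (r[0],r[-1])],r[[0,-1]])
```

```text
t 9.5167 tcp stand mm [-170.1   -4.7] 0.1237 yaw 159.84
rows
290 [244] [-148.4  -27.2]
320 [243] [-149.    -4.1]
350 [243] [-148.8   18.8]
270 [array([-126.3,  -43.8]), array([-125.4,   39. ])] [270 375]
285 [array([-112.8,  -42.2]), array([-112. ,   36.4])] [273 371]
300 [array([-99. , -57.6]), array([-98. ,  38.6])] [255 373]
```

Run:
```python
import cv2,numpy as np
a=cv2.imread("pics/wrist4.png")[225:375,0:250]; b=cv2.imread("pics/wrist5.png")[200:320,180:460]
cv2.imwrite("pics/c45.png",np.vstack([cv2.resize(a,(500,300),interpolation=0),cv2.resize(b,(500,214),interpolation=0)]))
```

```text
(no output)
```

View pics/c45.png

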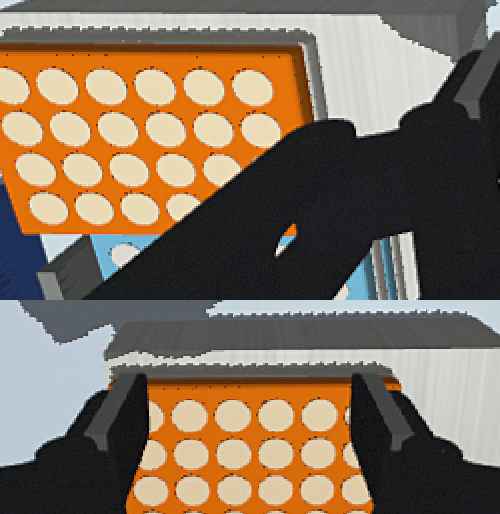

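The crops show that the lid's darker side rim was included in my earlier edges. The lid-top corner is at crop (288,52), which is wrist4 pixel (144,251). I recompute from the lid top.

Run:
```python
from fit import *
c=cams.calibration("wrist")
def S(V,uv): return (RS@(at_z(c,V,uv,.066)[0,:2]*1000-O)).round(1)
V=np.load("pics/wrist4V.npy"); print(S(V,[144,251]),S(V,[154,286]),S(V,[20,248]))
im=cv2.imread("pics/wrist4.png");print("V4row260",im[265,138:160,2], "col60",im[240:256,60,2])
V=np.load("pics/wrist5V.npy");im=cv2.imread("pics/wrist5.png");print(im[238:256,320,2]);print([ (r,S(V,[320,r])) for r in (246,249)])
V=np.load("pics/wrist3V.npy");im=cv2.imread("pics/wrist3.png");print(im[268:290,320,2]);print([(r,S(V,[320,r])) for r in (274,278,282,286)])
```

```text
[-146.1   60.6] [-115.4   63.6] [-148.   -34.1]
V4row260 [227 228 226 228 227 228 229 224 220 191 140 123 118 116 110  98 114 165
 132 115 113 108] col60 [101  95  95  96  94  99 105 100  98  96 105 171 208 225 227 227]
[ 88  87  85  90  96  96  89  90  84 148 183 211 219 216 217 216 217 216]
[(246, array([-146.5,   -4.2])), (249, array([-144. ,   -4.2]))]
[80 80 80 82 87 91 83 81 82 83 84 86 82 87 90 93 93 92 92 94 91 93]
[(274, array([-97.7,  71.9])), (278, array([-97.7,  69.6])), (282, array([-97.7,  67.2])), (286, array([-97.7,  64.8]))]
```

{"method": "move_arm", "body": {"jaw": [6, 6, 6, 6, 6, 6, 6], "dp": [[0, 0, -3.6], [-3.6, 0.1, -1.8], [-3.6, 0.1, -1.8], [-3.6, 0.1, -1.8], [-3.6, 0.1, -1.7], [0, 0, 0], [0, 0, 0]], "turn": [[0, 0, -0.01], [0, 0, 0], [0, 0, 0], [0, 0, 0], [0, 0, 0], [0, 0, 0], [0, 0, 0]]}}

```text
time_s: 10.15
position: [0.5931, 0.0578, 0.2301]
tool_rot: [[-0.944, 0.331, 0.001], [0.331, 0.944, 0.0], [-0.001, 0.0, -1.0]]
ft_force: [0.6, 1.0, -1.5]
grip_width: 0.0599
gripper_force: 0.0
```

```bash
cat >> fit.py <<'E'
def both(tag):
    tcp(); im,d,c,V=snap("wrist",tag); rect(im,d,c,V,OR,.066,800,0); rect(im,d,c,V,CY,.044,800,0); return im,d,c,V
def st_(p): return (RS@(np.array(p)-O)).round(1)
E
python3 - <<'E'
from fit import *
im,d,c,V=both("6")
E
```

```text
t 10.15 tcp stand mm [-25.6   2.6] 0.2301 yaw 160.68
centre 526.6 100.0 size 81.0 85.4 yaw 70.64 z med 0.0667 box (296, 67, 82, 88)
centre 616.7 46.4 size 85.3 127.2 yaw -19.6 z med 0.0446 box (263, 167, 109, 69)
```

View pics/wrist6.png

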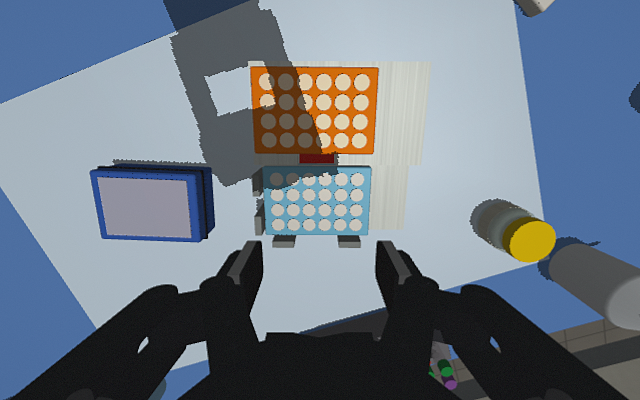

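The orange plate is square at (251–378, 67–153), with the pile at (263–371, 167–235). The shadow cut the mask, so I refit with a looser one.

```bash
sed -i 's/^OR=.*CY=/OR=((3,140,40),(20,255,255)); CY=/' fit.py; sed -i 's/P=at_z/r0=cv2.minAreaRect(x);P=at_z/' fit.py
python3 - <<'E'
from fit import *
c=cams.calibration("wrist");V=np.load("pics/wrist6V.npy");d=np.load("pics/wrist6.npy");im=cv2.imread("pics/wrist6.png")[:,:,::-1].copy()
rect(im,d,c,V,OR,.066,800,0)
for p in [(251,67),(378,67),(376,153),(255,153)]: print(p,(RS@(at_z(c,V,p,.066)[0,:2]*1000-O)).round(1))
for p in [(264,167),(371,167),(369,235)]: print(p,(RS@(at_z(c,V,p,.044)[0,:2]*1000-O)).round(1))
E
```

```text
centre 522.8 77.0 size 94.6 126.6 yaw -19.84 z med 0.0665 box (250, 66, 128, 97)
(251, 67) [-144.7  -65. ]
(378, 67) [-145.3   60.5]
(376, 153) [-60.9  63.6]
(255, 153) [-60.3 -66. ]
(264, 167) [-41.7 -61.3]
(371, 167) [-42.2  63.1]
(369, 235) [43.1 65.3]
```

{"method": "move_arm", "body": {"jaw": [0, 0, 0, 0, 0, 0, 0, 0], "dp": [[1.93, -2.57, 1.5], [1.93, -2.57, 1.5], [1.93, -2.57, 1.5], [1.93, -2.57, 1.5], [0, 0, 3.9], [0, 0, 3.9], [0, 0, 3.9], [0, 0, 0]], "turn": [[0, 0, 0.005], [0, 0, 0], [0, 0, 0], [0, 0, 0], [0, 0, 0], [0, 0, 0], [0, 0, 0], [0, 0, 0]]}}

```text
time_s: 10.87
position: [0.4797, -0.0118, 0.0479]
tool_rot: [[-0.942, 0.335, -0.012], [0.335, 0.942, 0.004], [0.013, -0.001, -1.0]]
ft_force: [-0.8, 0.6, -0.3]
grip_width: -0.0001
gripper_force: 0.0
```

```bash
python3 -c "
from fit import *
tcp()"
```

```text
t 10.8667 tcp stand mm [-109.  -101.1] 0.0479 yaw 160.4
```

{"method": "move_arm", "body": {"jaw": [0, 0, 0, 0, 0, 0, 0, 0, 0, 0], "dp": [[0, 0, 0], [0, 1.0, 0], [0, 0.3, 0], [0, 0.3, 0], [0, 0.3, 0], [0, 0.3, 0], [0, 0.2, 0], [0, 0.2, 0], [0, 0, 0], [0, 0, 0]], "turn": [[0, 0, 0], [0, 0, 0], [0, 0, 0], [0, 0, 0], [0, 0, 0], [0, 0, 0], [0, 0, 0], [0, 0, 0], [0, 0, 0], [0, 0, 0]]}}

```text
time_s: 11.7
position: [0.493, 0.0109, 0.0532]
tool_rot: [[-0.942, 0.336, -0.0], [0.336, 0.942, 0.0], [0.0, 0.0, -1.0]]
ft_force: [0.5, 0.3, 0.5]
grip_width: -0.0003
gripper_force: 0.0
```

```bash
python3 -c "
from fit import *
tcp()"
```

```text
t 11.7 tcp stand mm [-104.1  -75.2] 0.0532 yaw 160.36
```

{"method": "move_arm", "body": {"jaw": [0, 0, 0, 0, 6, 6, 6, 6, 6, 6], "dp": [[0, -1.5, 0], [0, 0, -3.9], [0, 0, -3.9], [0, 0, -3.9], [-1.95, 2.3, -1.5], [-1.95, 2.3, -1.5], [-1.95, 2.3, -1.5], [-1.95, 2.3, -1.5], [0, 0, 0], [0, 0, 0]], "turn": [[0, 0, 0], [0, 0, 0], [0, 0, 0], [0, 0, 0], [0, 0, 0], [0, 0, 0], [0, 0, 0], [0, 0, 0], [0, 0, 0], [0, 0, 0]]}}

```text
time_s: 12.53
position: [0.5929, 0.0577, 0.23]
tool_rot: [[-0.942, 0.335, 0.0], [0.335, 0.942, 0.0], [-0.0, 0.0, -1.0]]
ft_force: [-0.5, 0.2, -0.0]
grip_width: 0.0604
gripper_force: 0.0
```

Run:
```python
from fit import *
tcp(); im,d,c,V=snap("wrist","7")
h=cv2.cvtColor(im,cv2.COLOR_RGB2HSV)
m=cv2.inRange(h,np.array(OR[0]),np.array(OR[1])); m[:, :200]=0; m[:,430:]=0
def S(u,v,z): return (RS@(at_z(c,V,[u,v],z)[0,:2]*1000-O)).round(1)
for v in (80,95,110,125,140):
    r=np.nonzero(m[v])[0]; print("row",v,S(r[0],v,.066),S(r[-1],v,.066))
for u in (270,295,345,360):
    r=np.nonzero(m[:200,u])[0]; print("col",u,S(u,r[0],.066),S(u,r[-1],.066))
rect(im,d,c,V,CY,.044,800,0)
```

```text
t 12.5333 tcp stand mm [-25.7   2.4] 0.23 yaw 160.43
row 80 [-133.3  -59.5] [-133.3   65.5]
row 95 [-119.2  -60.4] [-119.2   65.3]
row 110 [-104.7  -60.2] [-104.7   65.2]
row 125 [-89.8 -60.1] [-89.8  65. ]
row 140 [-74.5 -61. ] [-74.5  64.8]
col 270 [-145.2  -46. ] [-60.9 -50. ]
col 295 [-145.2  -21.3] [-60.9 -23.2]
col 345 [-144.3   28.2] [-60.8  30.3]
col 360 [-144.3   43. ] [-60.8  46.3]
centre 616.7 46.4 size 85.2 127.1 yaw -19.54 z med 0.0446 box (264, 167, 108, 69)
```

{"method": "move_arm", "body": {"jaw": [6, 6, 6, 6, 6, 6, 6, 6, 6, 6, 6], "dp": [[3.65, 0, 0], [3.65, 0, 0], [3.65, 0, 0], [3.65, 0, 0], [0, 0, 3.9], [0, 0, 3.9], [0, 0, 3.9], [0, 0, 3.9], [0, 0, 1.6], [0, 0, 0.6], [0, 0, 0]], "turn": [[0, 0, 0], [0, 0, 0], [0, 0, 0], [0, 0, 0], [0, 0, 0], [0, 0, 0], [0, 0, 0], [0, 0, 0], [0, 0, 0], [0, 0, 0], [0, 0, 0]]}}

```text
time_s: 13.5
position: [0.4535, 0.1057, 0.0514]
tool_rot: [[-0.942, 0.337, -0.003], [0.337, 0.942, 0.0], [0.003, -0.001, -1.0]]
ft_force: [-0.5, -0.8, 1.0]
grip_width: 0.0599
gripper_force: 0.0
```

```bash
python3 -c "
from fit import *
tcp()"
```

```text
t 13.5 tcp stand mm [-173.1    0.9] 0.0514 yaw 160.31
```

{"method": "move_arm", "body": {"jaw": [6, 6, 6, 6, 6, 6, 6, 6, 6, 6, 6, 6], "dp": [[-0.7, 0, 0], [-0.6, 0, 0], [-0.4, 0, 0], [-0.5, 0, 0], [-0.7, 0, 0], [-0.8, 0, 0], [-0.9, 0, 0], [-0.9, 0, 0], [-0.9, 0, 0], [-0.9, 0, 0], [-0.8, 0, 0], [-0.6, 0, 0]], "turn": [[0, 0, 0], [0, 0, 0], [0, 0, 0], [0, 0, 0], [0, 0, 0], [0, 0, 0], [0, 0, 0], [0, 0, 0], [0, 0, 0], [0, 0, 0], [0, 0, 0], [0, 0, 0]]}}

```text
time_s: 14.5
position: [0.5378, 0.0765, 0.0523]
tool_rot: [[-0.942, 0.336, 0.0], [0.336, 0.942, -0.0], [-0.0, 0.0, -1.0]]
ft_force: [-2.7, 0.0, 2.0]
grip_width: 0.06
gripper_force: 1.1
```

Run:
```python
from fit import *
tcp(); im,d,c,V=snap("wrist","8");i2,d2,c2,V2=snap("scene","8")
cv2.imwrite("pics/c8.png",np.hstack([cv2.resize(im[160:360,160:480,::-1],(400,250)),cv2.resize(i2[190:280,280:424,::-1],(400,250))]))
```

```text
t 14.5 tcp stand mm [-83.9   1.7] 0.0523 yaw 160.35
```

View pics/c8.png

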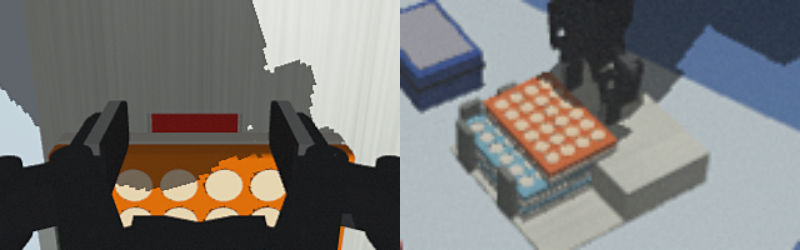

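The plate is sliding square onto the pile. In the left crop its tail and the red catch hinge are at (195,125) between the fingers. I carry on to the back stop.

{"method": "move_arm", "body": {"jaw": [6, 6, 6, 6, 6, 6, 6, 6, 6, 6], "dp": [[-0.4, 0, 0], [-0.4, 0, 0], [-0.4, 0, 0], [-0.4, 0, 0], [-0.3, 0, 0], [-0.2, 0, 0], [-0.2, 0, 0], [-0.2, 0, 0], [-0.2, 0, 0], [0, 0, 0]], "turn": [[0, 0, 0], [0, 0, 0], [0, 0, 0], [0, 0, 0], [0, 0, 0], [0, 0, 0], [0, 0, 0], [0, 0, 0], [0, 0, 0], [0, 0, 0]]}}

```text
time_s: 15.43
position: [0.5626, 0.0677, 0.0524]
tool_rot: [[-0.942, 0.336, 0.0], [0.336, 0.942, -0.0], [-0.0, 0.0, -1.0]]
ft_force: [-0.5, 1.0, -0.2]
grip_width: 0.0602
gripper_force: 0.2
```

Run:
```python
from fit import *
tcp()
```

```text
t 15.4333 tcp stand mm [-57.6   1.7] 0.0524 yaw 160.35
```

{"method": "move_arm", "body": {"jaw": [6, 6, 6, 6], "dp": [[-0.1, 0, 0], [-0.1, 0, 0], [-0.1, 0, 0], [0, 0, 0]], "turn": [[0, 0, 0], [0, 0, 0], [0, 0, 0], [0, 0, 0]]}}

```text
time_s: 15.77
position: [0.5652, 0.0668, 0.0523]
tool_rot: [[-0.942, 0.336, 0.0], [0.336, 0.942, -0.0], [-0.0, 0.0, -1.0]]
ft_force: [-0.4, 0.3, 0.0]
grip_width: 0.0599
gripper_force: 0.0
```

{"method": "move_arm", "body": {"jaw": [6, 6, 6], "dp": [[-0.1, 0, 0], [-0.05, 0, 0], [0, 0, 0]], "turn": [[0, 0, 0], [0, 0, 0], [0, 0, 0]]}}

```text
time_s: 16.02
position: [0.5665, 0.0663, 0.0524]
tool_rot: [[-0.942, 0.336, 0.0], [0.336, 0.942, 0.0], [-0.0, 0.0, -1.0]]
ft_force: [0.3, 0.0, 0.7]
grip_width: 0.0603
gripper_force: 0.3
```

{"method": "move_arm", "body": {"jaw": [6, 6, 6], "dp": [[-0.05, 0, 0], [-0.05, 0, 0], [0, 0, 0]], "turn": [[0, 0, 0], [0, 0, 0], [0, 0, 0]]}}

```text
time_s: 16.27
position: [0.5675, 0.066, 0.0524]
tool_rot: [[-0.942, 0.336, 0.0], [0.336, 0.942, 0.0], [-0.0, 0.0, -1.0]]
ft_force: [-1.2, 0.5, 0.0]
grip_width: 0.0602
gripper_force: 0.5
```

Run:
```python
from fit import *
tcp(); im,d,c,V=snap("wrist","9"); i2,d2,c2,V2=snap("scene","9")
im5=im[180:340,160:480]
cv2.imwrite("pics/c9.png",np.hstack([cv2.resize(im5[:,:,::-1],(400,200)),cv2.resize(i2[190:280,280:424,::-1],(400,250))[:200]]))
h=cv2.cvtColor(im,cv2.COLOR_RGB2HSV);print([ (v,h[v,320].tolist(),(RS@(at_z(c,V,[320,v],.066)[0,:2]*1000-O)).round(1)[0]) for v in range(236,285,3)])
```

```text
t 16.2667 tcp stand mm [-52.4   1.7] 0.0524 yaw 160.36
[(236, [0, 197, 101], np.float64(-67.6)), (239, [2, 214, 99], np.float64(-66.0)), (242, [0, 199, 101], np.float64(-64.4)), (245, [1, 214, 99], np.float64(-62.8)), (248, [3, 224, 100], np.float64(-61.2)), (251, [2, 201, 100], np.float64(-59.5)), (254, [1, 203, 99], np.float64(-57.9)), (257, [1, 217, 100], np.float64(-56.2)), (260, [99, 98, 91], np.float64(-54.6)), (263, [99, 117, 100], np.float64(-52.9)), (266, [17, 19, 94], np.float64(-51.2)), (269, [18, 14, 94], np.float64(-49.5)), (272, [18, 38, 101], np.float64(-47.8)), (275, [14, 231, 96], np.float64(-46.1)), (278, [14, 224, 98], np.float64(-44.3)), (281, [14, 229, 108], np.float64(-42.6)), (284, [14, 232, 109], np.float64(-40.8))]
```

View pics/c9.png

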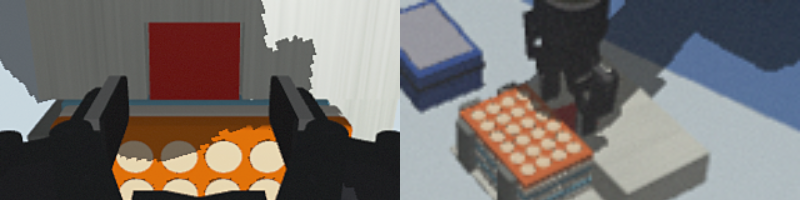

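The catch is sprung up, shown as the full red tongue at left crop (195,60), and the plate is almost home. I nudge it until the stop is felt.

{"method": "move_arm", "body": {"jaw": [6, 6, 6], "dp": [[-0.05, 0, 0], [0, 0, 0], [0, 0, 0]], "turn": [[0, 0, 0], [0, 0, 0], [0, 0, 0]]}}

```text
time_s: 16.62
position: [0.5677, 0.0659, 0.0523]
tool_rot: [[-0.942, 0.336, -0.0], [0.336, 0.942, 0.0], [0.0, -0.0, -1.0]]
ft_force: [-1.8, 1.3, 1.5]
grip_width: 0.0598
gripper_force: 1.2
```

{"method": "move_arm", "body": {"jaw": [6, 6, 6], "dp": [[-0.05, 0, 0], [0, 0, 0], [0, 0, 0]], "turn": [[0, 0, 0], [0, 0, 0], [0, 0, 0]]}}

```text
time_s: 16.87
position: [0.5677, 0.0659, 0.0523]
tool_rot: [[-0.942, 0.336, -0.001], [0.336, 0.942, 0.0], [0.002, -0.0, -1.0]]
ft_force: [-4.6, 1.3, 2.4]
grip_width: 0.0599
gripper_force: 2.5
```

{"method": "move_arm", "body": {"jaw": [6, 6, 6], "dp": [[-0.05, 0, 0], [0, 0, 0], [0, 0, 0]], "turn": [[0, 0, 0], [0, 0, 0], [0, 0, 0]]}}

```text
time_s: 17.12
position: [0.5678, 0.0659, 0.0523]
tool_rot: [[-0.942, 0.336, -0.003], [0.336, 0.942, 0.001], [0.003, -0.0, -1.0]]
ft_force: [-7.1, 2.6, 4.3]
grip_width: 0.0602
gripper_force: 3.6
```

{"method": "move_arm", "body": {"jaw": [6, 6, 4, 4, 4, 4, 4, 4, 4, 4, 4, 4], "dp": [[0.6, 0, 0], [0.9, 0, 0], [0, 0, -3.9], [0, 0, -3.9], [-2.2, 3.1, 0], [-2.2, 3.1, 0], [-2.3, 3.1, 0], [0, 0, 0], [0, 0, 0], [0, 0, 0], [0, 0, 0], [0, 0, 0]], "turn": [[0, 0, 0], [0, 0, 0], [0, 0, 0], [0, 0, 0], [0, 0, 0], [0, 0, 0], [0, 0, 0], [0, 0, 0.12], [0, 0, 0.12], [0, 0, 0.12], [0, 0, 0.12], [0, 0, 0.12]]}}

```text
time_s: 18.12
position: [0.6488, 0.1358, 0.1301]
tool_rot: [[-0.583, 0.813, 0.001], [0.813, 0.583, -0.0], [-0.0, 0.0, -1.0]]
ft_force: [-0.4, 0.5, -0.1]
grip_width: 0.04
gripper_force: 0.0
```

{"method": "move_arm", "body": {"jaw": [4, 4, 4, 4, 4, 4, 4, 4, 4, 4], "dp": [[0, 0, 0], [0, 0, 0], [0, 0, 0], [0, 0, 0], [0, 0, 0], [0, 0, 0], [0, 0, 0], [0, 0, 0], [0, 0, 0], [0, 0, 0]], "turn": [[0, 0, 0.12], [0, 0, 0.12], [0, 0, 0.12], [0, 0, 0.12], [0, 0, 0.12], [0, 0, 0.12], [0, 0, 0.12], [0, 0, 0.12], [0, 0, 0.011], [0, 0, 0]]}}

```text
time_s: 18.95
position: [0.6489, 0.1357, 0.1303]
tool_rot: [[0.334, 0.943, 0.0], [0.943, -0.334, -0.0], [0.0, 0.0, -1.0]]
ft_force: [0.3, 0.5, 0.3]
grip_width: 0.0399
gripper_force: 0.0
```

Run:
```python
from fit import *
st=tcp(); im,d,c,V=snap("wrist","10")
```

```text
t 18.95 tcp stand mm [ 0.9 94.7] 0.1303 yaw 70.5
```

View pics/wrist10.png

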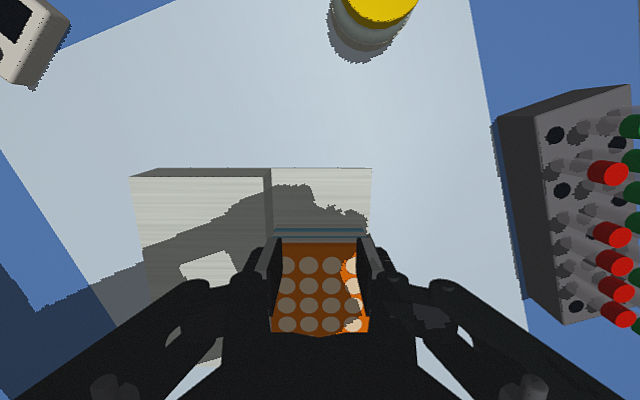

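The view shows the pile below with its +y edge near row 240, an open floor in front of it, and the jar well clear at (370,20). I lower and push toward the side stop.

{"method": "move_arm", "body": {"jaw": [4, 4, 4, 4, 4, 4, 4, 4, 4, 4, 4, 4], "dp": [[0, 0, 3.5], [0, 0, 3.5], [0, 0, 2.0], [0, 0, 1.0], [0, 0, 0], [-0.6, 0, 0], [-0.5, 0, 0], [-0.3, 0, 0], [-0.1, 0, 0], [-0.1, 0, 0], [-0.1, 0, 0], [0, 0, 0]], "turn": [[0, 0, 0], [0, 0, 0], [0, 0, 0], [0, 0, 0], [0, 0, 0], [0, 0, 0], [0, 0, 0], [0, 0, 0], [0, 0, 0], [0, 0, 0], [0, 0, 0], [0, 0, 0]]}}

```text
time_s: 20.0
position: [0.6435, 0.1195, 0.0307]
tool_rot: [[0.336, 0.942, 0.001], [0.942, -0.336, 0.0], [0.0, 0.001, -1.0]]
ft_force: [0.7, -0.8, -0.5]
grip_width: 0.0402
gripper_force: 0.0
```

{"method": "move_arm", "body": {"jaw": [4, 4, 4, 4], "dp": [[-0.1, 0, 0], [-0.1, 0, 0], [-0.05, 0, 0], [0, 0, 0]], "turn": [[0, 0, 0], [0, 0, 0], [0, 0, 0], [0, 0, 0]]}}

```text
time_s: 20.33
position: [0.6426, 0.1174, 0.0305]
tool_rot: [[0.336, 0.942, 0.001], [0.942, -0.336, 0.0], [0.0, 0.0, -1.0]]
ft_force: [0.8, 3.1, 1.8]
grip_width: 0.0399
gripper_force: 1.2
```

```bash
python3 -c "
from fit import *
tcp()"
```

```text
t 20.3333 tcp stand mm [ 1.1 75.4] 0.0305 yaw 70.35
```

{"method": "move_arm", "body": {"jaw": [4, 4, 4], "dp": [[-0.05, 0, 0], [0, 0, 0], [0, 0, 0]], "turn": [[0, 0, 0], [0, 0, 0], [0, 0, 0]]}}

```text
time_s: 20.58
position: [0.6425, 0.1169, 0.0304]
tool_rot: [[0.336, 0.942, 0.0], [0.942, -0.336, 0.0], [0.0, 0.0, -1.0]]
ft_force: [0.9, 1.8, 2.3]
grip_width: 0.0401
gripper_force: 1.6
```

{"method": "move_arm", "body": {"jaw": [4, 4, 4], "dp": [[-0.05, 0, 0], [0, 0, 0], [0, 0, 0]], "turn": [[0, 0, 0], [0, 0, 0], [0, 0, 0]]}}

```text
time_s: 20.83
position: [0.6423, 0.1164, 0.0305]
tool_rot: [[0.336, 0.942, 0.0], [0.942, -0.336, 0.0], [0.0, 0.0, -1.0]]
ft_force: [1.1, 3.2, 2.2]
grip_width: 0.04
gripper_force: 1.9
```

{"method": "move_arm", "body": {"jaw": [4, 4, 4], "dp": [[-0.05, 0, 0], [0, 0, 0], [0, 0, 0]], "turn": [[0, 0, 0], [0, 0, 0], [0, 0, 0]]}}

```text
time_s: 21.08
position: [0.6423, 0.1164, 0.0305]
tool_rot: [[0.336, 0.942, 0.001], [0.942, -0.336, 0.001], [0.001, 0.001, -1.0]]
ft_force: [2.7, 5.4, 1.9]
grip_width: 0.04
gripper_force: 3.2
```

{"method": "move_arm", "body": {"jaw": [4, 4, 4, 4, 4, 4, 4, 4, 4, 4, 4, 4], "dp": [[-0.05, 0, 0], [0, 0, 0], [0.5, 0, 0], [1.0, 0, 0], [0, 0, -3.9], [0, 0, -3.9], [0, 0, -3.9], [0, 0, -3.9], [-3.9, 0, -1], [-3.9, 0, -1], [-3.9, 0, -1], [-3.5, 0, -1]], "turn": [[0, 0, 0], [0, 0, 0], [0, 0, 0], [0, 0, 0], [0, 0, 0], [0, 0, 0], [0, 0, 0], [0, 0, 0], [0, 0, 0], [0, 0, 0], [0, 0, 0], [0, 0, 0]]}}

```text
time_s: 22.08
position: [0.5947, -0.0152, 0.2265]
tool_rot: [[0.336, 0.942, -0.001], [0.942, -0.336, -0.001], [-0.001, -0.001, -1.0]]
ft_force: [0.4, -1.4, 0.3]
grip_width: 0.0399
gripper_force: 0.0
```

{"method": "move_arm", "body": {"jaw": [4, 4, 4], "dp": [[0, 0, 0], [0, 0, 0], [0, 0, 0]], "turn": [[0, 0, 0], [0, 0, 0], [0, 0, 0]]}}

```text
time_s: 22.33
position: [0.5957, -0.0133, 0.2259]
tool_rot: [[0.337, 0.942, -0.001], [0.942, -0.337, 0.0], [-0.0, -0.001, -1.0]]
ft_force: [0.6, 0.5, -0.2]
grip_width: 0.0397
gripper_force: 0.0
```

Run:
```python
from fit import *
tcp(); im,d,c,V=snap("wrist","11"); rect(im,d,c,V,((3,140,40),(20,255,255)),.064,800,0)
h=cv2.cvtColor(im,cv2.COLOR_RGB2HSV);m=cv2.inRange(h,np.array(OR[0]),np.array(OR[1]))
cs=max(cv2.findContours(cv2.morphologyEx(m,cv2.MORPH_CLOSE,np.ones((3,3))),0,2)[0],key=cv2.contourArea)
x,y,w,hh=cv2.boundingRect(cs);print(x,y,w,hh)
P=(at_z(c,V,cs.reshape(-1,2),.064)[:,:2]*1000-O)@RS.T
print("stand box",P.min(0).round(1),P.max(0).round(1))
y0=max(y-30,0);x0=x-60
i2,*_=snap("scene","11")
cv2.imwrite("pics/c11.png",np.hstack([cv2.resize(im[y0:y0+200,x0:x0+200,::-1],(400,400)),cv2.resize(i2[195:275,285:365,::-1],(400,400))]))
```

```text
t 22.3333 tcp stand mm [  0.7 -63.5] 0.2259 yaw 70.33
centre 613.8 46.5 size 92.2 126.9 yaw -19.75 z med 0.0647 box (272, 59, 92, 128)
276 59 88 128
stand box [-41.6 -64.7] [43.9 62.4]
```

View pics/c11.png

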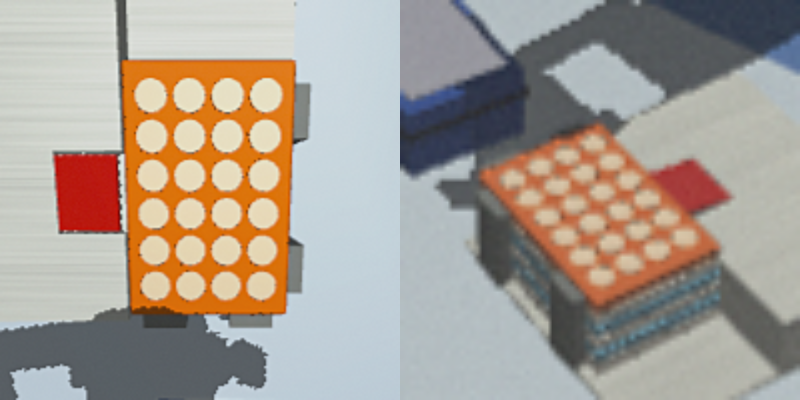

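The orange lid is square and flush over the pile, against both pairs of posts, at crop (125–295, 60–315). The red catch stands free behind it at (90,192). I check the catch height, then hand in.

Run:
```python
from fit import *
c=cams.calibration("wrist");V=np.load("pics/wrist11V.npy");d=np.load("pics/wrist11.npy");im=cv2.imread("pics/wrist11.png")[:,:,::-1].copy()
h=cv2.cvtColor(im,cv2.COLOR_RGB2HSV);m=cv2.inRange(h,np.array((0,180,120)),np.array((2,255,255)))>0; m[:,330:]=0;m[:,:200]=0;m[250:]=0
v,u=np.nonzero(m&(d>0));P=at_depth(c,V,np.c_[u,v],d[v,u]);X=(P[:,:2]*1000-O)@RS.T
for a in range(-84,-44,6):
    k=(X[:,0]>=a)&(X[:,0]<a+6)
    if k.any(): print(a,k.sum(),P[k,2].mean().round(4))
v,u=np.mgrid[100:180,190:205];P=at_depth(c,V,np.c_[u.ravel(),v.ravel()],d[v,u].ravel());print("ledge",np.median(P[:,2]))
ok=k.any() and True
```

```text
-84 111 0.0467
-78 191 0.0475
-72 193 0.0484
-66 202 0.0493
-60 198 0.0504
-54 200 0.0514
-48 20 0.0512
ledge 0.04689889082035836
```

The catch tip stands about 5 mm proud of the ledge, so it is up.

```bash
python3 -c "
from rig import ticket
print(ticket.close_job())"
```

```text
the job is handed in; nothing more can be done
None
```

The orange plate is in the bay on the two blue plates, square against both pairs of stop posts with the catch up behind it, and the job was handed in at about 22 s.

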